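# Prop the folding lamp mast on its kickstand and hold it upright

## Task

Clear the white lens can off the base plate of the folding lamp mast and stand it upright on the bench. Then flip the mast's kickstand over its centre and all the way down, and after that raise the slumped mast until it is upright on its kickstand. It has no latch and tips back if let go, so finish while still holding the mast upright; do not knock over the cans or push the bystanders about.

Things in the scene. Friction and masses are not known exactly. Their poses are not given: they have to be found in the camera images.
- stand: White base plate of the lamp mast, fixed, 130 (x) x 250 (y) x 16 mm; origin at the centre of its underside, z up. Grey hub cheeks (72 mm over all along x, top 61 mm above the bench) stand at y = -50 mm, a black rubber buffer (30 x 24 mm, top 56 mm high) at y = -98 mm. The mast slumps towards its -y; the kickstand's foot lands at y = +71 mm, behind a steel ridge (10 mm high, y = +79 to +87).
- hub (a point): Point on the hub axis about which the mast tips, in the stand's frame at (0, -50, 45) mm. The axis runs along the stand's x. The foot of the lowered kickstand comes down behind the ridge on the base plate as the mast comes upright, and stops it from going further.
- mast: Aluminium bar, 34 mm wide (its x, along the hub axis) x 18 mm thick (its y). Origin on the hub axis, its z along the bar to the top; upright = z vertical. Slumped about 0.6 rad towards the stand's -y on its stop at the start. With its lamp about 0.55 kg; it always tends back to the slump, 1 to 3 N at the top raise it. The bare top 45 mm may be gripped across the 18 mm, or pushed.
- mast_top (a point): Centre of the mast's top end, 190 mm from the hub axis. Below it, on the mast's -y side, hangs a grey lamp: 56 mm diameter, 92 to 142 mm from the hub axis, reaching 94 mm off the bar's centre line.
- kickstand (a joint): Angle of the kickstand on the mast (rad): 0 stowed along the bar's +y side, reaching 103 mm past its top; 2.53 fully down on its stop, 35 deg off the bar. Its foot swings over the top towards the mast's +y, then down. Over-centre by its weight: with the mast slumped it falls back to 0 until it points straight up (about 0.6); 0.2 past that it drops to its stop in 1 to 2 s. 1 N at the foot moves it.
- kick_pivot (a point): Pivot of the kickstand, at (0, 22, 120) mm in the mast's frame; its axis is parallel to the hub axis.
- kick_foot (a point): Centre of the kickstand's foot, a grey plastic crossbar 60 mm long (parallel to the hub axis), 12 mm in diameter, at the end of a 10 mm steel rod, 173 mm from the pivot. Stowed, it is the highest point of the stand, about 0.30 m above the bench.
- can: White plastic lens can that stands on the base plate where the kickstand must land: cylinder 40 mm in diameter (37 mm cap), 60 mm tall, about 0.12 kg; origin at the centre of its underside, z up.
- can2: Bystander: second white lens can of the same shape, standing on the bench beside the stand's +y end. Leave it.
- mouse: Bystander: black computer mouse, 105 x 60 x 32 mm; origin under its centre.
- tip_box: Bystander: grey pipette-tip box with clear lid, 122 x 82 x 75 mm; origin under its centre.
- bottle: Bystander: white plastic bottle, 64 mm in diameter, 180 mm tall; origin under its centre.
- dish: Bystander: glass dish, 90 mm in diameter, 16 mm tall; origin under its centre.
- slide_box: Bystander: flat blue slide box, 85 (x) x 180 (y) x 30 mm; origin under its centre.
- driver: Bystander: screwdriver with black handle lying on the bench, 160 mm long along its x; origin underneath it.

How it is judged:
On the way, in this order (a step that is already met when the one before it is completed fails the run):
1. the can stands upright on the bench, off the base plate, let go (height (world z) of can below 0.006 m and angle between can's own z axis and vertical below 0.12 rad and linear speed of can below 0.03 m/s and contact force between the fingers and can below 0.05 N), for 0.2 s.
2. the kickstand is flipped over centre and fully down, the mast still slumped (value of joint kickstand above 2.4 rad and angle between mast's own z axis and vertical above 0.3 rad), for 0.3 s.
3. the mast is upright (angle between mast's own z axis and vertical below 0.07 rad and value of joint kickstand above 2.4 rad), for 0.2 s.
At the end, for the whole second after the job is handed in: The robot's fingers still hold the mast (contact of 0.4 N or more), upright within 4 degrees and still, the kickstand down within 0.13 rad of its stop; the can stands upright on the bench, off the base plate (all of step 3 and angular speed of mast below 0.1 rad/s and contact force between the fingers and mast above 0.4 N and height (world z) of can below 0.006 m and angle between can's own z axis and vertical below 0.12 rad and linear speed of can below 0.03 m/s); the arm keeps its last pose, push and grip.
It fails at once if a bystander is pushed more than 30 mm (screwdriver 40 mm) (distance of any of can2, mouse, tip_box, bottle, dish, slide_box from where it was at the start of the episode above 0.03 m or distance of driver from where it was at the start of the episode above 0.04 m).
It fails at once if a can or the bottle is knocked over (angle between any of can, can2, bottle's own z axis and vertical above 0.7 rad).
It fails at once if the mast is tipped over past upright to the other side (y of mast_top in the frame of stand above -0.015 m).
It also fails if it takes over 72 s, if anything falls off the work surface, if the arm or the gripper's body presses on something with over 40 N, if the wrist force passes 120 N, or if a joint passes its speed limit or range.

## Robot

A 7-joint arm with a two-finger parallel gripper is mounted at the origin on the work surface. World frame = base frame: x ahead of the robot, y to its left, z up, the work surface at z = 0. Lengths are in m, angles in rad, forces in N, time in s.
With the tool pointing down it reaches from about 0.4 to 0.85 m from the base axis. Payload 10.4 kg.
Tool frame: the origin (TCP) lies midway between the tips of the shut fingers; the grasp point (between the pads) lies 19 mm behind it; z points along the fingers, x is the direction in which the jaws open and shut, and the axes are right-handed (so a half turn about z gives the same grasp; the last joint's range is limited). The gripper opens to 85 mm and grips with 20 to 120 N. Pads are 22 mm wide; open, the fingers measure 114 mm over their backs; the gripper's body (76 mm by 85 mm) begins 54 mm behind the grasp point. The pads swing forward as they close: fully open they stand 13 mm farther back than shut.
Start: joints at [1.32, 0.332, -0.065, 1.46, 0.022, 1.35, -0.088], TCP at [0.141, -0.609, 0.231] pointing down, gripper open.
Joint ranges: [-2.6, 2.6], [-0.5, 2.12], [-1.47, 1.34], [0.16, 2.42], [-1.27, 4.41], [0.06, 2.06], [-2.6, 2.6]. Speed limits (rad/s): [2.22, 2.22, 2.79, 2.79, 3.14, 3.14, 3.14].

## Interface

Orientations are given as a unit quaternion [x, y, z, w].
In Python, from workcell import telemetry, eyes, order gives the robot as it stands.
- The arm moves only by the tool servo_tool, never from a script. Its argument "deltas" is a list of rows, each a list of 3 entries, a list of its own where there are three numbers: the shift along the tool's x, y, z in cm, then the turn about the tool's z in rad, then the finger opening in cm, from 0 to 8.54. A call has 1 to 12 rows; each row shifts and turns the pose as measured when the row begins, along the tool's axes as they then stand; what a row does not reach is not made up. A row lasts 1/12 s, in which the tool goes at most 41.7 mm and 7.16 degrees, less where a joint would pass 70% of its speed; a pose out of reach is approached as far as the arm can. A call is refused whole if a number of a shift passes 4.17 or a number of a turn 0.125, either way. A call with a gripper value outside its range is refused whole. The fingers move at their own pace and stop on an object; "force" is the grip in N (left out, the last holds). Time passes only in rows, so rows that do not move let the fingers close. It gives the time, the measured TCP pose, the force and the opening at its end, in the units of the state.
- telemetry.get_obs(): the state, without advancing time (a new reading comes with each control period).
- eyes.camera(name): name is "scene" or "top"; returns (picture, depth): 384x512x3 uint8, blue, green, red; 384x512 float32, m along the optical axis (not along the pixel's ray), 0 where there is no reading.
- eyes.calibration(name): a dict with "fx", "fy", "cx", "cy" (pixels), "rvec" (rotation vector, rad) and "tvec" (3), from world to camera coordinates, as OpenCV has them. Camera axes: x right, y down, z forward; pixel columns grow to the right and rows downward; lengths in m; the calibration is good to about 2 mm. A picture is of the moment at which its call begins. calibration takes no time and is no camera call.
- order.hand_in(): hands the job in, once; it reports no verdict.
The state is a dict: "clock": time; "joint_pos": joint angles; "joint_velocities": joint speeds; "tau": joint torques, N m; "position": TCP position; "ee_rot": TCP orientation; "ft_force": force on the tool from outside, world axes, zero at the start; "torque": the same for the moment, N m; "grip_width": opening from 0.0 (shut) to 1.0 (fully open).
Only numpy, scipy, OpenCV 4.12 (cv2) and the standard library are available. Lean on these libraries where they do the work, as an engineer would, in place of code of your own. Each camera call takes 0.05 s, during which the arm holds its last target. There are 200 camera calls.

## Working session

There is one attempt and no reset: what is moved stays moved. The work goes in short steps, Python scripts to look and compute and a tool call to move; the robot and the scene stay as the last step left them, time stands still between calls to the robot, and variables do not carry over. Pictures are saved under pics/ and viewed, about 8 in all and at most 12, crops included, and the job is handed in when it is done.

Besides the shell and the picture viewer there is one more tool, called after "Emit:" as name(argument=value, ...) on one line, values as JSON. servo_tool: Moves the arm, as the interface text tells. Its arguments: {"type":"object","properties":{"deltas":{"type":"array"},"force":{"type":"number"}},"required":["deltas"]}

```bash
ls; mkdir -p pics; cat > h.py <<'E'
import numpy as np, cv2
from workcell import telemetry, eyes, order
def cal(n):
    c=eyes.calibration(n); R=cv2.Rodrigues(np.array(c["rvec"],float))[0]; return c,R,np.array(c["tvec"],float).ravel()
def cloud(n,d):
    c,R,t=cal(n); v,u=np.mgrid[:d.shape[0],:d.shape[1]]
    P=np.stack([(u-c["cx"])/c["fx"]*d,(v-c["cy"])/c["fy"]*d,d],-1)
    W=(P-t)@R; W[d<=0]=np.nan; return W
def proj(n,p):
    c,R,t=cal(n); q=np.array(p)@R.T+t
    return np.stack([q[...,0]/q[...,2]*c["fx"]+c["cx"],q[...,1]/q[...,2]*c["fy"]+c["cy"]],-1)
E
python3 - <<'E'
from h import *
a,d=eyes.camera("scene"); b,e=eyes.camera("top")
np.savez("c0.npz",a=a,d=d,b=b,e=e)
cv2.imwrite("pics/a.png",cv2.resize(a,(800,600))); cv2.imwrite("pics/b.png",cv2.resize(b,(800,600)))
print(telemetry.get_obs())
for n in("scene","top"):
    c,R,t=cal(n); print(n,-R.T@t,R[2])
E
```

```text
pics
{'clock': 0.1, 'joint_pos': array([ 1.32036735,  0.33278559, -0.06466695,  1.46082222,  0.02158416,
        1.34988244, -0.08852436]), 'joint_velocities': array([ 1.43771171e-03, -2.20211296e-03, -3.85961028e-04, -1.89112643e-03,
       -4.40187985e-05, -1.16075097e-03, -1.75340685e-04]), 'tau': array([ 2.03418836e-03, -6.26746988e+01,  4.95536893e-02, -3.92431247e+01,
        1.63866120e-02,  6.97735770e-03, -2.56681221e-05]), 'position': array([ 0.14107789, -0.6085474 ,  0.23062658]), 'ee_rot': array([ 7.82886689e-01, -6.22164022e-01, -4.85603680e-04, -3.55095411e-04]), 'ft_force': array([-0.62991369,  0.14593741, -0.46616894]), 'torque': array([ 0.02127461, -0.06222347, -0.01633534]), 'grip_width': 0.9967596428739893}
scene [ 1.14074635 -0.21268493  1.13141388] [-0.49898303  0.1973804  -0.84383465]
top [0.46684024 0.0032871  1.25046093] [ 0.1382684  -0.01277582 -0.99031239]
```

View pics/a.png

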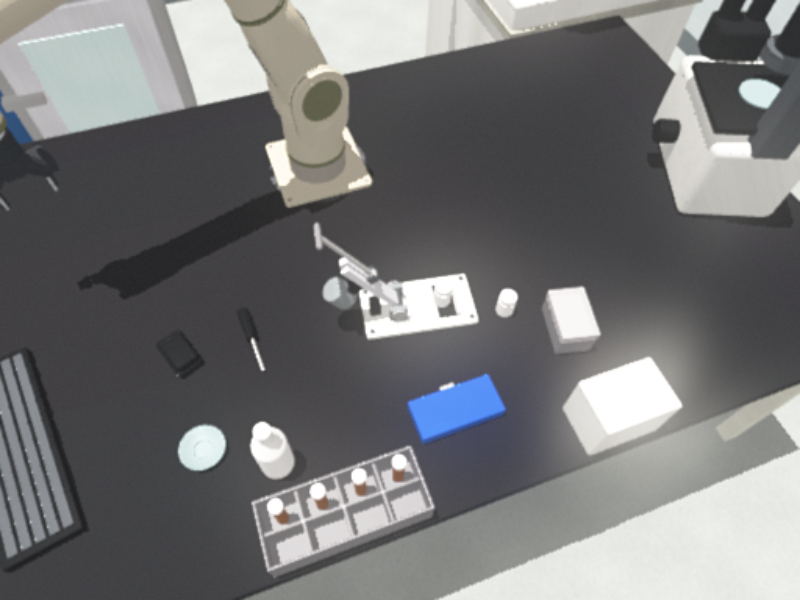

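View pics/b.png

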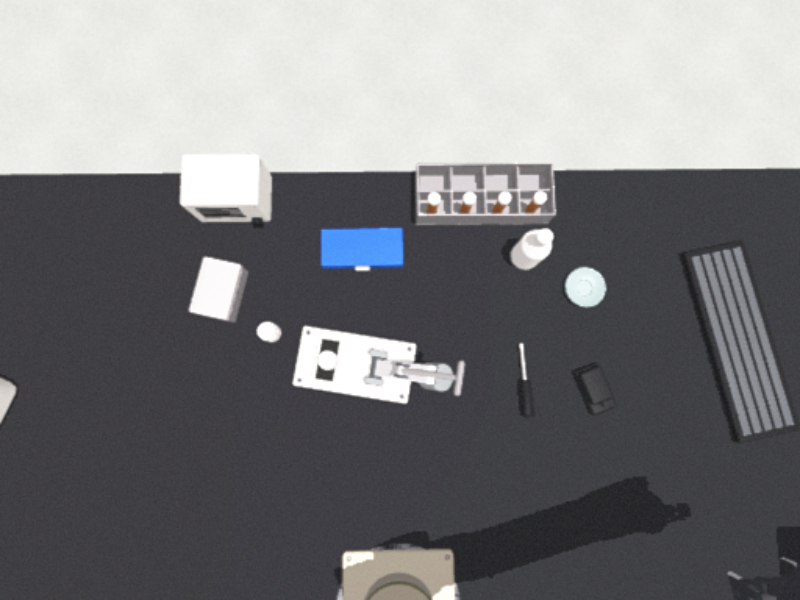

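The top view shows the plate centred near (355,365), the can at (327,360), can2 at (268,331) and the foot crossbar at (460,377). In this view, up is +x and left is +y. Next I'll measure these positions.

```bash
python3 - <<'E'
from h import *
z=np.load("c0.npz"); W=cloud("top",z["e"]); S=cloud("scene",z["d"])
def reg(W,x0,x1,y0,y1,z0,z1):
    m=(W[...,0]>x0)&(W[...,0]<x1)&(W[...,1]>y0)&(W[...,1]<y1)&(W[...,2]>z0)&(W[...,2]<z1); return W[m]
for n,u,v in(("can",327,360),("can2",268,331),("plate",355,390),("foot",461,377),("c1",302,327),("c2",415,345),("c3",408,402),("c4",294,386),("tip",218,288),("mouse",595,388),("bottle",535,245),("drv",526,380),("slide",362,248)):
    print(n,W[int(v*.64),int(u*.64)].round(3))
for nm,C in(("top",W),("scene",S)):
    P=reg(C,.25,.65,-.15,.3,.011,.021)
    r=cv2.minAreaRect((P[:,:2]*1000).astype(np.float32)); print(nm,len(P),r)
    ctr=reg(C,.3,.6,-.05,.22,.064,.085); 
    print("cantop",len(ctr),np.nanmedian(ctr,0),ctr.min(0),ctr.max(0))
    f=reg(C,.25,.6,-.3,.1,.285,.33); print("foot",len(f),f.mean(0),f.min(0),f.max(0))
E
```

```text
can [0.513 0.142 0.077]
can2 [0.577 0.27  0.062]
plate [0.451 0.089 0.017]
foot [ 0.473 -0.108  0.307]
c1 [0.589 0.207 0.001]
c2 [ 0.547 -0.041  0.015]
c3 [ 0.422 -0.026  0.004]
c4 [ 0.459  0.223 -0.002]
tip [0.666 0.374 0.074]
mouse [ 0.448 -0.425  0.032]
bottle [ 0.739 -0.283  0.141]
drv [ 0.467 -0.279  0.024]
slide [0.762 0.074 0.029]
top 2064 ((510.70599365234375, 121.03338623046875), (313.2735595703125, 129.7106170654297), 80.11982727050781)
cantop 155 [0.50828971 0.13584315 0.0753089 ] [0.46047524 0.01979991 0.0640382 ] [0.52955374 0.15918875 0.0845657 ]
foot 112 [ 0.47244038 -0.10344346  0.30276453] [ 0.44226694 -0.11430768  0.28585849] [ 0.49905967 -0.09135097  0.3084493 ]
scene 1436 ((512.8602294921875, 126.86151123046875), (327.9548645019531, 131.9508514404297), 80.16062927246094)
cantop 142 [0.50947944 0.13228595 0.07328627] [0.46665406 0.00301114 0.06401547] [0.53263131 0.15917893 0.08493509]
foot 77 [ 0.4740615  -0.10504696  0.3012068 ] [ 0.44428434 -0.11497115  0.28727002] [ 0.49934386 -0.09249409  0.30779292]
```

```bash
cat >> h.py <<'E'
def fitplate():
    z=np.load("c0.npz"); out=[]
    for n,k in(("top","e"),("scene","d")):
        C=cloud(n,z[k]); m=(C[...,0]>.4)&(C[...,0]<.6)&(C[...,1]>-.06)&(C[...,1]<.232)&(C[...,2]>.011)&(C[...,2]<.021)
        m=cv2.morphologyEx(m.astype(np.uint8),cv2.MORPH_OPEN,np.ones((3,3)))>0
        out.append(cv2.minAreaRect((C[m][:,:2]*1000).astype(np.float32)))
    return out
E
python3 - <<'E'
from h import *
for r in fitplate(): print(r)
z=np.load("c0.npz")
for n,k in(("top","e"),("scene","d")):
    C=cloud(n,z[k])
    for nm,x,y,zl,zh in(("can",.51,.138,.068,.084),("can2",.577,.268,.054,.068)):
        m=(abs(C[...,0]-x)<.03)&(abs(C[...,1]-y)<.03)&(C[...,2]>zl)&(C[...,2]<zh); P=C[m]
        print(n,nm,len(P),(P.min(0)+P.max(0))/2,np.ptp(P,axis=0),np.median(P[:,2]))
    m=(abs(C[...,0]-.473)<.05)&(abs(C[...,1]+.105)<.03)&(C[...,2]>.285);P=C[m]; d=np.polyfit(P[:,0],P[:,1],1);print(d)
    # mast top?
o=telemetry.get_obs();print(o["position"])
from scipy.spatial.transform import Rotation as Ro
print(Ro.from_quat(o["ee_rot"]).as_matrix().round(3))
E
```

```text
((505.2783203125, 89.22785949707031), (248.59808349609375, 129.79344177246094), 80.21924591064453)
((505.8106384277344, 88.18923950195312), (248.69845581054688, 128.8138427734375), 81.13011932373047)
top can 101 [0.51324086 0.1426183  0.07636743] [0.03262578 0.03314091 0.01120506] 0.0759706974822807
top can2 98 [0.57754324 0.27241085 0.0596004 ] [0.03347719 0.03521267 0.01082139] 0.059869188196049486
[-0.16822632 -0.02396655]
scene can 80 [0.51475998 0.14223396 0.07243254] [0.0348348  0.03388992 0.00873341] 0.07333226951985883
scene can2 72 [0.57882006 0.27201109 0.05971882] [0.033099   0.03562128 0.01106889] 0.057496997791604
[-0.17036511 -0.02428343]
[ 0.14107789 -0.6085474   0.23062658]
[[ 0.226 -0.974 -0.   ]
 [-0.974 -0.226  0.001]
 [-0.001  0.    -1.   ]]
```

Emit:
servo_tool(deltas=[[[0, 0, -3.5], 0.1, 5.6], [[0, 0, -3.5], 0.1, 5.6], [[0, 0, -3.5], 0.1, 5.6], [[0, 0, -3.5], 0.1, 5.6], [[0, -2, -2.5], 0, 5.6], [[-2, -3, 0], 0, 5.6], [[-2.5, -3, 0], 0, 5.6], [[-2.5, -3, 0], 0, 5.6], [[-2.5, -3, 0], 0, 5.6], [[-2.5, -3, 0], 0, 5.6], [[-2.5, -3, 0], 0, 5.6], [[-2.5, -3, 0], 0, 5.6]])

```text
clock: 1.1
position: [0.3982, -0.4868, 0.397]
ee_rot: [-0.627, 0.779, 0.006, -0.0]
ft_force: [-0.1, -0.5, -0.3]
grip_width: 0.653
```

```bash
cat >> h.py <<'E'
from scipy.spatial.transform import Rotation as Ro
A=np.radians(-9.7); XS=np.array([np.cos(A),np.sin(A),0]); YS=np.array([-np.sin(A),np.cos(A),0]); C0=np.array([.5055,.0888,0])
def st(p): p=np.asarray(p)-C0; return np.stack([p@XS,p@YS,p[...,2]],-1)
def go(x=0,y=0,z=0): # mm, stand frame -> tool cm
    o=telemetry.get_obs(); R=Ro.from_quat(o["ee_rot"]).as_matrix(); s=st(o["position"])*1000
    t=C0+(x*XS+y*YS+np.array([0,0,z]))/1000
    ang=np.arctan2(*( -YS)[[1,0]])-np.arctan2(R[1,0],R[0,0]); ang=(ang+np.pi)%(2*np.pi)-np.pi
    print("t",round(o["clock"],2),"stand mm",s.round(1),"delta cm",(R.T@(t-o["position"])*100).round(2),"turn",round(-ang,3),"F",o["ft_force"].round(2),"grip",round(o["grip_width"]*8.54,2),"j",o["joint_pos"].round(2))
E
python3 -c "
from h import *
go(0,54,380)"
```

```text
t 1.1 stand mm [  -8.7 -585.4  397. ] delta cm [-63.9    1.99   2.21] turn -0.045 F [-0.09 -0.47 -0.26] grip 5.57 j [ 0.91  0.33 -0.14  1.12  0.04  1.7  -1.  ]
```

Emit:
servo_tool(deltas=[[[-4, 0.15, 0], -0.045, 5.6], [[-4, 0.15, 0], 0, 5.6], [[-4, 0.15, 0], 0, 5.6], [[-4, 0.15, 0], 0, 5.6], [[-4, 0.15, 0], 0, 5.6], [[-4, 0.1, 0], 0, 5.6], [[-4, 0, 0], 0, 5.6], [[-4, 0, 0], 0, 5.6], [[-4, 0, 0], 0, 5.6], [[-4, 0, 0], 0, 5.6], [[-4, 0, 0], 0, 5.6], [[-4, 0, 0], 0, 5.6]])

```text
clock: 2.1
position: [0.4734, 0.0073, 0.3931]
ee_rot: [-0.647, 0.762, 0.013, -0.002]
ft_force: [2.0, -0.6, 0.4]
grip_width: 0.658
```

```bash
python3 -c "
from h import *
go(0,54,120)"
```

```text
t 2.1 stand mm [-17.9 -85.7 393.1] delta cm [-13.57  -2.49  27.46] turn 0.006 F [ 1.99 -0.65  0.39] grip 5.62 j [ 0.46  0.   -0.55  1.51 -0.02  1.65 -1.83]
```

Emit:
servo_tool(deltas=[[[-3.4, -0.5, 0], 0, 5.6], [[-3.4, -0.5, 0], 0, 5.6], [[-3.4, -0.5, 0], 0, 5.6], [[-2.5, -0.5, 0], 0, 5.6], [[-0.7, -0.3, 0], 0, 5.6], [[0, 0, 3], 0, 5.6], [[0, 0, 3.5], 0, 5.6], [[0, 0, 3.5], 0, 5.6], [[0, 0, 3.5], 0, 5.6], [[0, 0, 3.5], 0, 5.6], [[0, 0, 3.5], 0, 5.6], [[0, 0, 3], 0, 5.6]])

```text
clock: 3.1
position: [0.5142, 0.1569, 0.1551]
ee_rot: [-0.652, 0.758, 0.012, 0.003]
ft_force: [0.2, -0.0, 0.2]
grip_width: 0.655
```

```bash
python3 -c "
from h import *
go(0,54,36); print(telemetry.get_obs()['ee_rot'])
a,d=eyes.camera('top'); cv2.imwrite('pics/c.png',cv2.resize(a[160:290,160:330],None,fx=4,fy=4))"
```

```text
t 3.1 stand mm [ -2.9  68.5 155.1] delta cm [ 1.69 -0.43 11.87] turn 0.019 F [ 0.15 -0.04  0.19] grip 5.59 j [ 0.23  0.27 -0.69  1.76  0.16  1.18 -2.22]
[-0.65211387  0.75802426  0.01174818  0.0029494 ]
```

View pics/c.png

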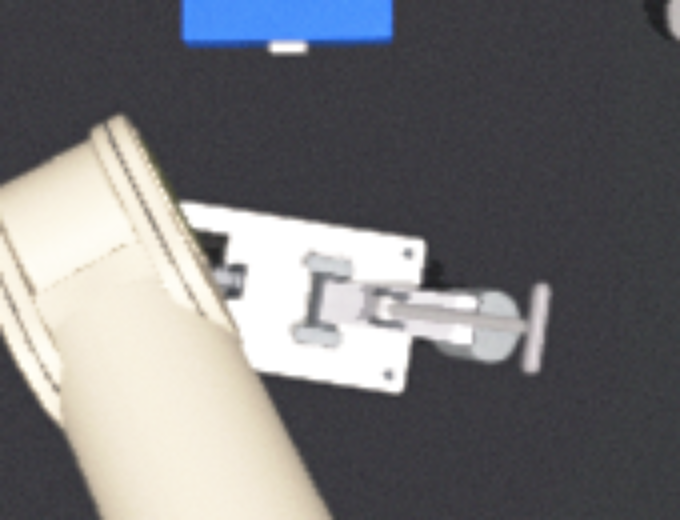

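Emit:
servo_tool(deltas=[[[1.0, -0.3, 2], 0.02, 5.6], [[0.7, -0.1, 2], 0, 5.6], [[0, 0, 2], 0, 5.6], [[0, 0, 0], 0, 5.6]])

```text
clock: 3.48
position: [0.5105, 0.1359, 0.0866]
ee_rot: [-0.643, 0.765, 0.014, -0.003]
ft_force: [-1.2, -0.3, 0.0]
grip_width: 0.657
```

```bash
python3 -c "
from h import *
go(0,54,36)"
```

```text
t 3.48 stand mm [-3.1 47.3 86.6] delta cm [-0.6  -0.43  5.06] turn -0.004 F [-1.17 -0.31  0.04] grip 5.61 j [ 0.24  0.34 -0.66  1.84  0.21  1.05 -2.24]
```

Emit:
servo_tool(deltas=[[[-0.6, -0.4, 0], 0, 5.6], [[0, 0, 0], 0, 5.6], [[0, 0, 0], 0, 5.6]])

```text
clock: 3.73
position: [0.5175, 0.141, 0.0901]
ee_rot: [-0.643, 0.766, 0.014, -0.002]
ft_force: [0.0, -0.1, -0.9]
grip_width: 0.656
```

```bash
python3 -c "
from h import *
go(0,54,36)"
```

```text
t 3.73 stand mm [ 3.1 53.5 90.1] delta cm [0.03 0.18 5.41] turn -0.005 F [ 0.01 -0.05 -0.9 ] grip 5.6 j [ 0.23  0.35 -0.65  1.82  0.21  1.07 -2.25]
```

Emit:
servo_tool(deltas=[[[0, 0.1, 1.5], 0, 5.6], [[0, 0, 1.5], 0, 5.6], [[0, 0, 1.5], 0, 5.6], [[0, 0, 0.8], 0, 5.6], [[0, 0, 0], 0, 5.6], [[0, 0, 0], 0, 5.6]])

```text
clock: 4.23
position: [0.522, 0.1451, 0.0445]
ee_rot: [-0.643, 0.765, 0.011, 0.004]
ft_force: [0.3, 0.3, -0.1]
grip_width: 0.659
```

```bash
python3 -c "
from h import *
go(0,54,36)"
```

```text
t 4.23 stand mm [ 6.7 58.2 44.5] delta cm [0.44 0.66 0.85] turn -0.004 F [ 0.26  0.3  -0.08] grip 5.63 j [ 0.2   0.41 -0.63  1.85  0.27  0.97 -2.29]
```

Emit:
servo_tool(deltas=[[[0.4, 0.6, 0.4], 0, 5.6], [[0, 0, 0.2], 0, 5.6], [[0, 0, 0], 0, 5.6]])

```text
clock: 4.48
position: [0.5161, 0.1426, 0.0406]
ee_rot: [-0.643, 0.765, 0.01, 0.005]
ft_force: [0.7, -1.0, 0.0]
grip_width: 0.661
```

```bash
python3 -c "
from h import *
go(0,54,36)"
```

```text
t 4.48 stand mm [ 1.4 54.8 40.6] delta cm [0.09 0.14 0.46] turn -0.004 F [ 0.65 -0.97  0.01] grip 5.65 j [ 0.2   0.41 -0.64  1.87  0.27  0.95 -2.29]
```

Emit:
servo_tool(deltas=[[[0, 0.1, 0.4], 0, 3.5], [[0, 0, 0], 0, 3.5], [[0, 0, 0], 0, 3.5], [[0, 0, 0], 0, 3.5], [[0, 0, 0], 0, 3.5], [[0, 0, 0], 0, 3.5], [[0, 0, 0], 0, 3.5], [[0, 0, 0], 0, 3.5]], force=25)

```text
clock: 5.15
position: [0.5153, 0.1426, 0.0369]
ee_rot: [-0.643, 0.766, 0.009, 0.005]
ft_force: [-0.2, -0.9, -0.6]
grip_width: 0.456
```

```bash
python3 -c "
from h import *
go(0,54,36)"
```

```text
t 5.15 stand mm [ 0.6 54.6 36.9] delta cm [0.07 0.06 0.09] turn -0.004 F [-0.23 -0.87 -0.65] grip 3.89 j [ 0.2   0.41 -0.63  1.87  0.27  0.94 -2.29]
```

Emit:
servo_tool(deltas=[[[0, 0, -1.5], 0, 3.5], [[0, 0, -1.5], 0, 3.5], [[0, 0, -1], 0, 3.5], [[0, -1.5, 0], 0, 3.5], [[0, -2, 0], 0, 3.5], [[0, -2, 0], 0, 3.5], [[0, -2, 0], 0, 3.5], [[0, -2, 0], 0, 3.5], [[0, -2, 0], 0, 3.5], [[0, -1, 0], 0, 3.5], [[0, 0, 0], 0, 3.5]])

```text
clock: 6.07
position: [0.6432, 0.1186, 0.0777]
ee_rot: [-0.643, 0.765, 0.009, 0.005]
ft_force: [-0.5, -0.2, -2.3]
grip_width: 0.458
```

```bash
python3 -c "
from h import *
go(130,54,22)"
```

```text
t 6.07 stand mm [130.7  52.5  77.7] delta cm [-0.05  0.03  5.57] turn -0.003 F [-0.49 -0.2  -2.33] grip 3.91 j [ 0.18  0.58 -0.58  1.52  0.32  1.14 -2.2 ]
```

Emit:
servo_tool(deltas=[[[0, 0, 1.5], 0, 3.5], [[0, 0, 1.5], 0, 3.5], [[0, 0, 1.2], 0, 3.5], [[0, 0, 0.7], 0, 3.5], [[0, 0, 0], 0, 3.5], [[0, 0, 0], 0, 3.5]])

```text
clock: 6.57
position: [0.6387, 0.1203, 0.0211]
ee_rot: [-0.644, 0.765, 0.01, 0.002]
ft_force: [0.5, -0.4, -1.1]
grip_width: 0.457
```

```bash
python3 -c "
from h import *
go(130,54,21)"
```

```text
t 6.57 stand mm [126.   53.5  21.1] delta cm [-0.05 -0.4   0.01] turn -0.002 F [ 0.49 -0.45 -1.11] grip 3.9 j [ 0.16  0.64 -0.56  1.56  0.35  1.05 -2.22]
```

Emit:
servo_tool(deltas=[[[0, 0, 0], 0, 3.9], [[0, 0, 0], 0, 4.2], [[0, 0, 0], 0, 5.0], [[0, 0, 0], 0, 5.6], [[0, 0, 0], 0, 5.6], [[0, 0, 0], 0, 5.6], [[0, 0, -1.5], 0, 5.6], [[0, 0, -2], 0, 5.6], [[0, 0, -2.5], 0, 5.6], [[0, 0, -2.5], 0, 5.6], [[0, 0, -2.5], 0, 5.6], [[0, 0, -2.5], 0, 5.6]])

```text
clock: 7.57
position: [0.6378, 0.118, 0.1642]
ee_rot: [-0.645, 0.764, 0.011, 0.001]
ft_force: [-0.1, 0.8, 0.2]
grip_width: 0.658
```

```bash
python3 -c "
from h import *
go(0,-250,330)
a,d=eyes.camera('scene'); cv2.imwrite('pics/d.png',cv2.resize(a[130:280,190:390],None,fx=4,fy=4))
C=cloud('scene',d); m=(abs(C[...,0]-.638)<.04)&(abs(C[...,1]-.12)<.04)&(C[...,2]>.05)&(C[...,2]<.07); P=C[m]; print(len(P),P.min(0),P.max(0))"
```

```text
t 7.57 stand mm [125.4  51.  164.2] delta cm [ 29.83  12.81 -16.87] turn -0.0 F [-0.11  0.84  0.19] grip 5.62 j [ 0.2   0.5  -0.61  1.44  0.27  1.29 -2.17]
91 [0.61896997 0.10175432 0.05001493] [0.65579487 0.13737061 0.0637243 ]
```

View pics/d.png

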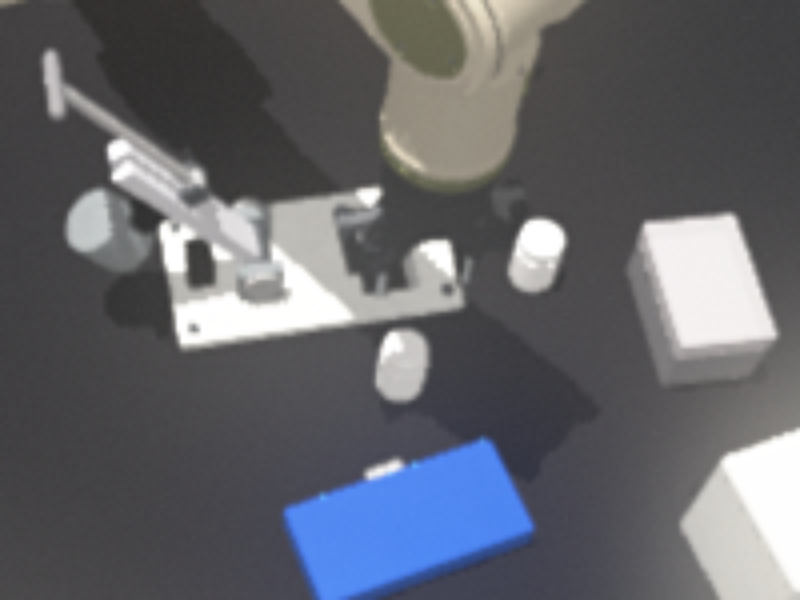

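The can stands on the bench at crop (402,365), with its top at z≈0.06 m. Now I'll go round above the kickstand foot to its -y side with the fingers shut.

Emit:
servo_tool(deltas=[[[0, 0, -3.5], 0, 5.6], [[0, 0, -4], 0, 5.6], [[0, 0, -4], 0, 3], [[0, 0, -4], 0, 0], [[0, 0, -3.5], 0, 0], [[1, 2, -1.5], 0, 0], [[3, 2.5, 0], 0, 0], [[3.5, 2.5, 0], 0, 0], [[3.5, 2.5, 0], 0, 0], [[3.5, 2, 0], 0, 0], [[3.5, 1, 0], 0, 0], [[3.5, 0, 0], 0, 0]])

```text
clock: 8.62
position: [0.4734, -0.0707, 0.3937]
ee_rot: [-0.652, 0.758, 0.005, 0.013]
ft_force: [1.3, 0.0, -0.2]
grip_width: -0.002
```

```bash
python3 -c "
from h import *
go(0,-255,370)"
```

```text
t 8.62 stand mm [  -4.8 -162.6  393.7] delta cm [ 9.3  -0.28  2.12] turn 0.019 F [ 1.25  0.03 -0.17] grip -0.01 j [ 0.59 -0.01 -0.51  1.52 -0.03  1.62 -1.64]
```

Emit:
servo_tool(deltas=[[[3.5, -0.2, 0], 0.02, 0], [[3.5, 0, 0], 0, 0], [[2, 0, 0], 0, 0], [[0, 0, 0], 0, 0], [[0, 0, 0], 0, 0]])

```text
clock: 9.03
position: [0.4545, -0.1702, 0.3976]
ee_rot: [-0.64, 0.768, 0.001, 0.014]
ft_force: [-0.5, 0.3, -0.2]
grip_width: 0.003
```

```bash
python3 -c "
from h import *
go(0,-255,285)"
```

```text
t 9.03 stand mm [  -6.6 -263.8  397.6] delta cm [-0.65 -0.47 11.29] turn -0.012 F [-0.55  0.34 -0.22] grip 0.03 j [ 0.69 -0.   -0.41  1.5  -0.02  1.63 -1.47]
```

Emit:
servo_tool(deltas=[[[0, -0.3, 3], 0, 0], [[0, 0, 3], 0, 0], [[0, 0, 3], 0, 0], [[0, 0, 1.5], 0, 0], [[0, 0, 0], 0, 0], [[0, 0, 0], 0, 0]])

```text
clock: 9.53
position: [0.4623, -0.161, 0.2945]
ee_rot: [-0.644, 0.765, -0.003, 0.016]
ft_force: [0.2, -0.0, 0.4]
grip_width: -0.001
```

```bash
python3 -c "
from h import *
go(0,-225,285)"
```

```text
t 9.53 stand mm [  -0.5 -253.5  294.5] delta cm [-2.83 -0.02  1.01] turn -0.002 F [ 0.18 -0.01  0.35] grip -0.01 j [ 0.68  0.01 -0.42  1.7  -0.02  1.41 -1.48]
```

Emit:
servo_tool(deltas=[[[-1, 0, 0.9], 0, 0], [[-1.2, 0, 0], 0, 0], [[-1.2, 0, 0], 0, 0], [[-1.2, 0, 0], 0, 0], [[-1.2, 0, 0], 0, 0], [[-1.2, 0, 0], 0, 0], [[-1.2, 0, 0], 0, 0], [[-1.2, 0, 0], 0, 0]])

```text
clock: 10.2
position: [0.4832, -0.0564, 0.2965]
ee_rot: [-0.645, 0.764, -0.008, 0.02]
ft_force: [-0.3, 0.2, 0.3]
grip_width: -0.0
```

```bash
cat > foot.py <<'E'
from h import *
import sys
go(0,-225,285)
a,d=eyes.camera('scene'); C=cloud('scene',d); s=st(C)*1000
if len(sys.argv)>1: cv2.imwrite('pics/%s.png'%sys.argv[1],cv2.resize(a[110:260,180:380],None,fx=4,fy=4))
# foot crossbar: points on the bar's outer parts (|x| 18..30), away from the fingers
m=(abs(s[...,0])>17)&(abs(s[...,0])<32)&(s[...,1]>-215)&(s[...,1]<110)&(s[...,2]>70)&(s[...,2]<345)
r=np.hypot(s[...,1]+99.6,s[...,2]-156.4); P=s[m&(abs(r-173)<12)]
print(len(P),np.median(P,0) if len(P) else "")
if len(P): y,z=np.median(P,0)[1:]; print("kick angle",.6+np.arctan2(y+99.6,z-156.4))
E
python3 foot.py e
```

```text
t 10.2 stand mm [   2.5 -146.9  296.5] delta cm [7.83 0.3  0.98] turn 0.002 F [-0.35  0.16  0.32] grip -0.0 j [ 0.58 -0.01 -0.53  1.72 -0.02  1.39 -1.69]
21 [  23.7253922  -128.41801669  328.68486877]
kick angle 0.4342647670134699
```

View pics/e.png

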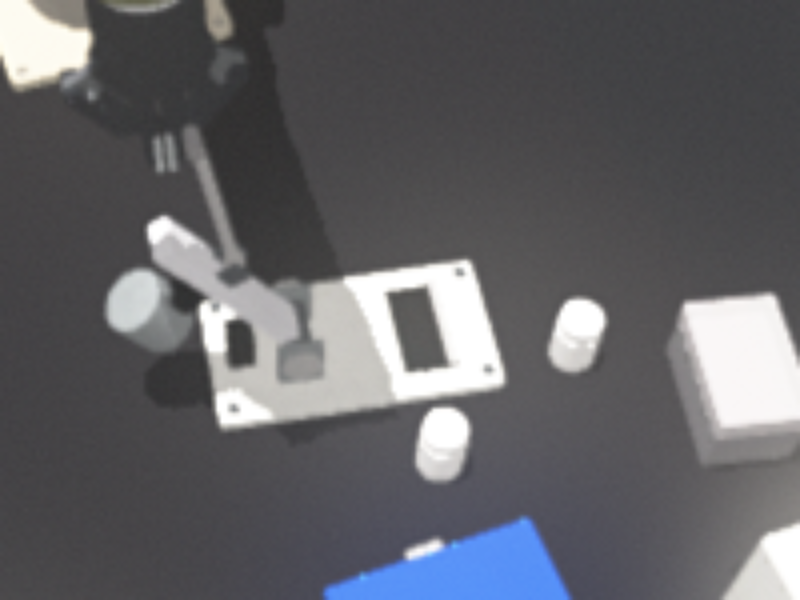

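Emit:
servo_tool(deltas=[[[-1, 0, 0.1], 0, 0], [[-1.2, 0, 0.1], 0, 0], [[-1.2, 0, 0.1], 0, 0], [[-1.2, 0, 0.1], 0, 0], [[-1.2, 0, 0.1], 0, 0], [[-1.2, 0, 0.1], 0, 0], [[-1, 0, 0], 0, 0]])

```text
clock: 10.83
position: [0.4989, 0.0357, 0.2995]
ee_rot: [-0.649, 0.761, -0.012, 0.024]
ft_force: [0.1, 0.5, -0.6]
grip_width: -0.003
```

```bash
python3 foot.py
```

```text
t 10.83 stand mm [  2.4 -53.5 299.5] delta cm [17.18  0.48  1.07] turn 0.011 F [ 0.07  0.52 -0.6 ] grip -0.02 j [ 0.47  0.02 -0.63  1.69  0.01  1.39 -1.89]
20 [ 23.82632239 -30.3388761  316.73941063]
kick angle 1.0077558230313743
```

Emit:
servo_tool(deltas=[[[0, 0, 0], 0, 0], [[0, 0, 0], 0, 0], [[0, 0, 0], 0, 0], [[0, 0, 0], 0, 0], [[0, 0, 0], 0, 0], [[0, 0, 0], 0, 0], [[0, 0, 0], 0, 0], [[0, 0, 0], 0, 0], [[0, 0, 0], 0, 0], [[0, 0, 0], 0, 0], [[0, 0, 0], 0, 0], [[0, 0, 0], 0, 0]])

```text
clock: 11.88
position: [0.4992, 0.0369, 0.3017]
ee_rot: [-0.649, 0.76, -0.013, 0.025]
ft_force: [0.6, 0.0, 0.5]
grip_width: 0.002
```

Emit:
servo_tool(deltas=[[[2, 0.2, 0], 0, 0], [[3, 0, 0], 0, 0], [[3, 0, 0], 0, 0], [[3, 0, 0], 0, 0], [[3, 0, 0], 0, 0], [[3, 0, 0], 0, 0], [[1.2, 0, 0], 0, 0], [[0, 0, 0], 0, 0], [[0, 0, 0], 0, 0]])

```text
clock: 12.63
position: [0.4675, -0.1481, 0.2975]
ee_rot: [-0.651, 0.759, -0.013, 0.026]
ft_force: [0.5, 0.7, 0.1]
grip_width: 0.001
```

```bash
sed -i 's/go(0,-225,285)/go(0,-200,180)/' foot.py; python3 foot.py f
```

```text
t 12.63 stand mm [   2.5 -239.9  297.5] delta cm [-3.73  0.81 11.81] turn 0.017 F [0.53 0.68 0.05] grip 0.01 j [ 0.67 -0.01 -0.43  1.72 -0.03  1.38 -1.48]
23 [21.36877178 61.27479671 97.65425115]
kick angle 2.5209162484043577
```

View pics/f.png

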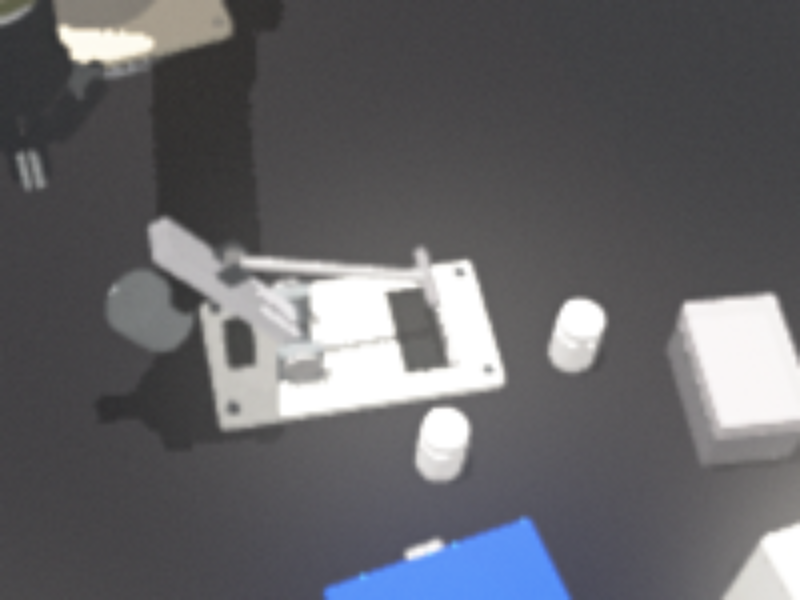

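The kickstand is down at about 2.52 rad, with its foot at crop (425,280), and the mast is still slumped. Next I'll lower the shut fingers to the -y side of the mast top.

Emit:
servo_tool(deltas=[[[0.3, 0.2, 2.5], 0.015, 0], [[0, 0.2, 3], 0, 0], [[0, 0.2, 3], 0, 0], [[0, 0.2, 2.2], 0, 0], [[0, 0, 0], 0, 0], [[0, 0, 0], 0, 0]])

```text
clock: 13.18
position: [0.469, -0.1388, 0.1891]
ee_rot: [-0.65, 0.759, -0.015, 0.028]
ft_force: [0.9, 0.4, 0.6]
grip_width: -0.001
```

```bash
python3 -c "
from h import *
go(0,-177,180);print(Ro.from_quat(telemetry.get_obs()['ee_rot']).as_matrix().round(3))"
```

```text
t 13.18 stand mm [   2.4 -230.5  189.1] delta cm [-5.33  0.22  1.03] turn 0.015 F [0.88 0.35 0.65] grip -0.0 j [ 0.65  0.05 -0.45  1.89 -0.01  1.15 -1.52]
[[-0.154 -0.986  0.062]
 [-0.988  0.155  0.014]
 [-0.024 -0.059 -0.998]]
```

Emit:
servo_tool(deltas=[[[-1, 0.1, 0.5], 0, 0], [[-1.2, 0.1, 0.4], 0, 0], [[-1.2, 0, 0.2], 0, 0], [[-1.2, 0, 0], 0, 0], [[-1, 0, 0], 0, 0], [[-1, 0, 0], 0, 0], [[-1, 0, 0], 0, 0]])

```text
clock: 13.77
position: [0.4852, -0.0573, 0.1892]
ee_rot: [-0.65, 0.759, -0.021, 0.031]
ft_force: [-0.8, -2.7, 1.4]
grip_width: -0.004
```

```bash
python3 -c "
from h import *
go(0,-71,198)"
```

```text
t 13.77 stand mm [   4.6 -147.4  189.2] delta cm [-7.66  0.29 -0.75] turn 0.015 F [-0.77 -2.72  1.44] grip -0.04 j [ 0.56  0.04 -0.53  1.9   0.01  1.13 -1.7 ]
```

Emit:
servo_tool(deltas=[[[-0.8, 0.1, -0.1], 0, 0], [[-1, 0.1, -0.1], 0, 0], [[-1, 0.1, -0.1], 0, 0], [[-1, 0.1, -0.1], 0, 0], [[-0.8, 0, 0], 0, 0], [[-0.6, 0, 0], 0, 0], [[-0.4, 0, 0], 0, 0], [[-0.3, 0, 0], 0, 0], [[0, 0, 0], 0, 0]])

```text
clock: 14.52
position: [0.4924, 0.0118, 0.1985]
ee_rot: [-0.652, 0.758, -0.023, 0.033]
ft_force: [0.0, -0.5, 0.3]
grip_width: 0.001
```

```bash
python3 -c "
from h import *
go(0,-71,200)"
```

```text
t 14.52 stand mm [  0.  -78.1 198.5] delta cm [-0.71 -0.02 -0.14] turn 0.02 F [ 0.03 -0.46  0.33] grip 0.01 j [ 0.48  0.04 -0.6   1.89  0.02  1.14 -1.85]
```

Close to upright, with light contact. I'll ease in until the kickstand stops it.

Emit:
servo_tool(deltas=[[[-0.3, 0, 0], 0, 0], [[-0.3, 0, 0], 0, 0], [[-0.3, 0, 0], 0, 0], [[0, 0, 0], 0, 0]])

```text
clock: 14.85
position: [0.4935, 0.0199, 0.1981]
ee_rot: [-0.651, 0.758, -0.023, 0.033]
ft_force: [-0.6, -2.1, 1.2]
grip_width: -0.0
```

```bash
cat > mast.py <<'E'
from h import *
import sys
go(0,-71,200)
for n in("scene","top"):
    a,d=eyes.camera(n); s=st(cloud(n,d))*1000
    if n=="scene" and len(sys.argv)>1: cv2.imwrite('pics/%s.png'%sys.argv[1],cv2.resize(a[110:260,180:380],None,fx=4,fy=4))
    m=(abs(s[...,0])<19)&(s[...,1]>-75)&(s[...,1]<-15)&(s[...,2]>75)&(s[...,2]<228)
    P=s[m]; print(n,len(P)); 
    k=(abs(s[...,0])>15)&(abs(s[...,0])<32)&(s[...,1]>40)&(s[...,1]<95)&(s[...,2]>21)&(s[...,2]<60)
    print("foot",k.sum(),np.median(s[k],0) if k.any() else "")
    # mast +x side face
    f=(s[...,0]>13)&(s[...,0]<21)&(s[...,1]>-75)&(s[...,1]<-20)&(s[...,2]>75)&(s[...,2]<228); Q=s[f]
    for z0 in range(80,230,20):
        q=Q[(Q[:,2]>=z0)&(Q[:,2]<z0+20)]
        if len(q)>3: print(z0,len(q),np.percentile(q[:,1],[5,50,95]).round(1))
E
python3 mast.py g
```

```text
t 14.85 stand mm [ -0.2 -70.  198.1] delta cm [ 0.1  -0.03 -0.19] turn 0.017 F [-0.55 -2.1   1.17] grip -0.0 j [ 0.47  0.04 -0.61  1.88  0.03  1.15 -1.88]
scene 325
foot 40 [-16.47081586  76.92980049  24.285502  ]
80 16 [-57.  -50.7 -43.7]
100 17 [-54.8 -50.3 -43.1]
120 20 [-57.6 -47.9 -41. ]
140 23 [-57.7 -48.6 -35.8]
160 27 [-58.  -48.8 -28.4]
180 18 [-55.5 -48.9 -42.7]
200 23 [-55.7 -49.1 -40. ]
220 9 [-55.7 -49.4 -41.6]
top 0
foot 61 [-16.00758876  74.63203341  26.25453006]
```

View pics/g.png

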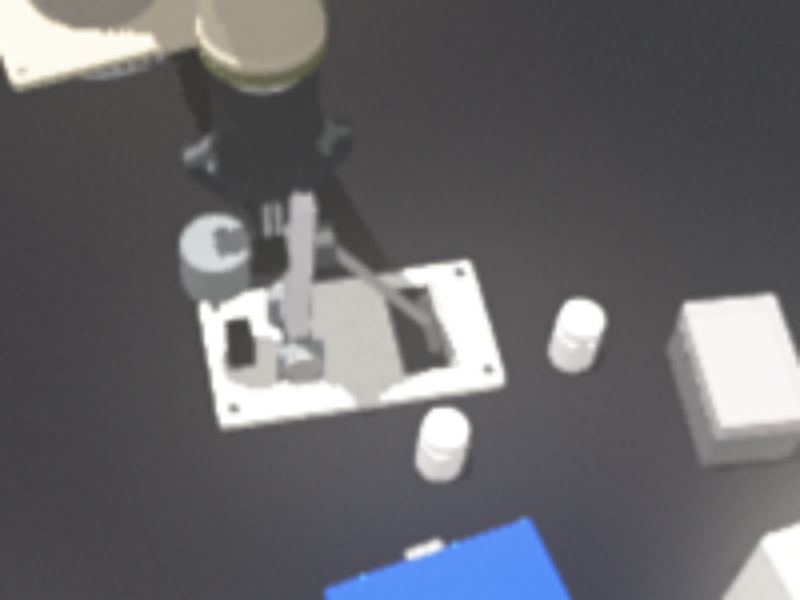

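The side-face points show the mast vertical to about 0.01 rad, with the foot behind the ridge at crop (435,345). I'll add a slightly firmer final push, then check that it is still.

Emit:
servo_tool(deltas=[[[-0.15, 0, 0], 0, 0], [[-0.15, 0, 0], 0, 0], [[-0.15, 0, 0], 0, 0]])

```text
clock: 15.2
position: [0.4935, 0.0202, 0.1981]
ee_rot: [-0.649, 0.76, -0.024, 0.031]
ft_force: [-2.5, -6.2, 2.7]
grip_width: 0.001
```

```bash
python3 mast.py; python3 mast.py | head -1;  python3 mast.py | head -1
```

```text
t 15.2 stand mm [ -0.3 -69.6 198.1] delta cm [ 0.14 -0.04 -0.18] turn 0.013 F [-2.51 -6.22  2.68] grip 0.01 j [ 0.47  0.04 -0.61  1.88  0.04  1.15 -1.89]
scene 330
foot 36 [ 0.17632889 78.60181052 24.74903203]
80 13 [-56.8 -50.6 -43.8]
100 20 [-57.4 -50.7 -43.9]
120 19 [-57.4 -48.2 -41.2]
140 27 [-57.9 -48.5 -29.5]
160 31 [-56.4 -45.6 -22.5]
180 17 [-55.2 -49.  -41.9]
200 24 [-55.4 -46.3 -39.7]
220 11 [-55.7 -49.6 -40.3]
top 0
foot 58 [-16.07428394  78.09601885  25.9308469 ]
t 15.3 stand mm [ -0.3 -69.5 198.2] delta cm [ 0.14 -0.04 -0.18] turn 0.013 F [-2.32 -5.55  3.28] grip 0.0 j [ 0.47  0.04 -0.61  1.88  0.04  1.15 -1.89]
t 15.4 stand mm [ -0.3 -69.5 198.1] delta cm [ 0.15 -0.04 -0.19] turn 0.013 F [-3.64 -6.9   3.86] grip -0.02 j [ 0.47  0.04 -0.61  1.88  0.04  1.15 -1.89]
```

The mast is firmly on its stop with a steady push of about 6 N. It hasn't moved and is upright, so I'm handing in.

```bash
python3 -c "
from h import *
print(order.hand_in())"
```

```text
the job is handed in; nothing more can be done
None
```

The job is done and handed in at about 15.4 s. No verdict was reported.

- **Can:** I lifted it off the base plate and stood it on the bench beside the stand. Its top measured about 0.06 m above the bench, so it is standing, and the last picture shows it and can2 upright.
- **Kickstand:** I pushed it over centre with shut fingers and it dropped to its stop. It measured 2.52 rad while the mast was still slumped.
- **Mast:** I pushed it up from its -y side until the kickstand foot stopped behind the ridge. It measured within about 0.01 rad of vertical and the fingers were pressing on it with a steady 6 N or so.

No bystander was touched by any move I made, and can2, the tip box and the slide box look unmoved in the last picture. I did not measure their positions at the end. The tool drifted about 0.06 to 0.08 rad off vertical during the moves, with no effect on the job. The last top-view check of the mast found no points because the arm hid it, so the upright reading rests on the scene camera and the steady tool position and push.

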